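Press a piston pin into the sprung V-block

ROBOT

A 7-joint arm with a two-finger parallel gripper is mounted at the origin on the work surface. World frame = base frame: x ahead of the robot, y to its left, z up, the work surface at z = 0. Lengths are in m, angles in rad, forces in N, time in s.
With the tool pointing down it reaches from about 0.425 to 0.925 m from the base axis. Payload 6.8 kg.
Tool frame: the origin (TCP) lies at the very end of the fingers, on their centre line; the grasp point (between the pads) lies 19 mm behind it (r.tcp_to_grasp is the distance from the TCP to the grasp point, in m); z points along the fingers, y is the line along which they close (so a half turn about z gives the same grasp; the last joint's range is limited). The gripper opens to 85 mm and grips with 20 to 120 N. Pads are 22 mm wide; open, the fingers measure 114 mm over their backs; the gripper's body (76 mm by 85 mm) begins 54 mm behind the grasp point. The pads swing forward as they close: fully open they stand 13 mm farther back than shut.
Start: joints at [-1.435, 0.477, 0.022, 1.555, -0.011, 1.109, -0.083], TCP at [0.163, 0.655, 0.231] pointing down, gripper open.
Joint ranges: [-2.96, 2.96], [-0.34, 2.1], [-1.41, 1.46], [0.24, 2.44], [-1.37, 4.51], [0.17, 1.92], [-2.96, 2.96]. Speed limits (rad/s): [2.39, 2.39, 3.14, 3.14, 3.14, 3.14, 3.14].

INTERFACE

Orientations are given as a rotation vector (axis times angle).
In Python, from bench import r gives the robot as it stands.
- The arm moves only by the tool step_arm, never from a script. Its argument "moves" is a list of rows, each a list of 7 numbers: the shift along the tool's x, y, z in mm, then the turn, a rotation vector about the tool's x, y, z in rad, then the finger opening in mm, from 0 to 85.4. A call has 1 to 8 rows; each row is the pose to reach, as a shift and turn from the pose commanded when the call began, along the tool's axes at that moment; what a row does not reach only later rows make up. A row lasts 1/10 s, in which the tool goes at most 50 mm and 8.59 degrees, less where a joint would pass 70% of its speed; a pose out of reach is approached as far as the arm can. A call with a gripper value outside its range is refused whole. The fingers move at their own pace and stop on an object; "grip_force" is the grip in N (left out, the last holds). Time passes only in rows, so rows that repeat a pose let the fingers close. It gives the time, the measured TCP pose, the force, the opening and the grip force at its end, in the units of the state.
- r.get_obs(): the state, without advancing time (a new reading comes with each control period).
- r.grab_frame(name): name is "side" or "top"; returns a dict with "image" (400x640x3 uint8, red, green, blue), "depth" (400x640 float32, m along the optical axis (not along the pixel's ray), 0 where there is no reading), "mtx" (3x3 intrinsics, pixels), "rvec" (rotation vector, rad) and "tvec" (3), from world to camera coordinates, as OpenCV has them. Camera axes: x right, y down, z forward; pixel columns grow to the right and rows downward; lengths in m; the calibration is good to about 2 mm. A picture is of the moment at which its call begins.
- r.hand_in(): hands the job in; it is judged then, once.
The state is a dict: "clock": time; "joints": joint angles; "qvel": joint speeds; "tau": joint torques, N m; "tcp_pos": TCP position; "orientation": TCP orientation; "contact_force": force on the tool from outside, world axes, zero at the start; "moment": the same for the moment, N m; "grip_width": finger opening in m; "gripper_force": force on a finger pad.
Only numpy, scipy, OpenCV 4.12 (cv2) and the standard library are available. Lean on these libraries where they do the work, as an engineer would, in place of code of your own. Each camera call takes 0.05 s, during which the arm holds its last target. There are 200 camera calls.

TASK

Take the longest of the three steel piston pins from the wooden rack and lay it in the V of the sprung V-block, centred along its length. Then press down on the pin alone until the V-block's top is flush with the tops of the two fixed cheeks beside it, never bottoming the spring, and finish while still holding the pin pressed there, bedded on both sides of the V. Leave the other pins and everything else lying where they are.

Things in the scene. Friction and masses are not known exactly. Their poses are not given: they have to be found in the camera images.
- pin_center (a point): centre of the longest pin, the one to use: a hollow piston pin, plain bare steel, 20 mm in diameter, 56 mm long, about 60 to 130 g; its x axis runs along the pin. It starts lying level in one of the rack's three notches (which one varies), its centre 39 mm above the bench and its flat ends 13 mm clear of the rack at either end, so it can be gripped by its two ends from above (56 mm wide)
- mid_pin_center (a point): centre of the middle-length pin (20 mm in diameter, 42 mm long), in another notch, to be left there
- short_pin_center (a point): centre of the shortest pin (20 mm in diameter, 30 mm long), in another notch, to be left there
- rack: fixed wooden rack: a bar 30 mm (its x) by 134 mm (its y), 33 mm high, on a foot 60 x 150 x 6 mm; origin at the centre of its underside on the bench. Three V notches along x, at y = -46, 0 and +46 mm, hold the pins
- fixture: fixed steel checking fixture, origin at the centre of its underside on the bench: base plate 80 mm (x) by 110 mm (y), 12 mm thick; two fixed upright cheeks 30 mm long (x), 14 mm thick, 25 to 39 mm either side of the middle in y, their tops 55 mm above the bench. Between them stands the sprung V-block; nothing stands beyond the ends of the V (x) above the base plate
- cheek_top (a point): point midway between the two fixed cheeks at the height of their tops (55 mm above the bench)
- v_block (a joint): how far the sprung V-block has been pressed down, m: 0 = up at rest (its top 8 mm above the cheeks), 0.008 = flush with the cheeks, 0.016 = bottomed. It springs back: with the pin lying in it, it starts to sink at about 3 N of push, is flush at about 9 N and bottoms at about 14 N
- v_seat (a point): moves with the V-block: where the centre of a 20 mm pin lies when bedded in the V, 4.1 mm above the V-block's top, in the middle of its length (67 mm above the bench at rest). x runs along the V, y towards its left wall (v_block_c0; the other is v_block_c1), z up. The V-block is 30 mm long (x) and 44 mm wide (y), its V is 90 degrees, 10 mm deep and 20 mm wide at the mouth, so the pin stands 14 mm proud of its top and 13 mm out at either end
- wrench: combination wrench, about 180 mm long, lying flat; a bystander; origin on the underside
- screwdriver: screwdriver, about 200 mm long, lying on the far side; a bystander; origin on the underside
- socket: deep socket, a 26 mm wide, 38 mm high steel cylinder standing near the robot; a bystander; origin on the underside
- piston: aluminium piston, 80 mm wide, 54 mm high, standing; a bystander; origin on the underside
- sprocket: toothed steel wheel, 90 mm wide, lying flat; a bystander; origin on the underside
- spray_can: grey can, 60 mm wide, about 170 mm tall, standing; a bystander; origin on the underside
- bolt_dish: shallow steel bowl, 100 mm wide; a bystander; origin on the underside
Mind the look-alikes: they are no part of the job. Of the things shaped like the rack, the wooden one is meant.

How it is judged:
On the way, in this order (a step that is already met when the one before it is completed fails the run):
1. the longest pin is lifted clear of the rack (z of pin_center in the frame of rack above 0.06 m and contact force between pin and rack below 0.1 N), for 0.1 s.
2. the pin lies bedded in the V, along it and centred (x of pin_center in the frame of v_seat between -0.006 and 0.006 m and y of pin_center in the frame of v_seat between -0.003 and 0.003 m and z of pin_center in the frame of v_seat between -0.003 and 0.0025 m and angle between the x axis of pin_center and the x axis of v_seat, either way round below 0.08 rad and contact force between pin and v_block above 0.3 N), for 0.2 s.
At the end, for the whole second after the job is handed in: Fingers still press the pin (over 2 N) and touch no V-block: V-block 5 to 11 mm down (flush 8), pin on both V walls with over 2 N each, along the V within 0.08 rad, within 6 mm of the middle lengthwise, 3 mm sideways and in height, and still (value of joint v_block between 0.005 and 0.011 m and contact force between pin and v_block_c0 above 2 N and contact force between pin and v_block_c1 above 2 N and contact force between the fingers and pin above 2 N and contact force between each of the fingers, the arm and v_block below 0.5 N and linear speed of pin below 0.02 m/s and x of pin_center in the frame of v_seat between -0.006 and 0.006 m and y of pin_center in the frame of v_seat between -0.003 and 0.003 m and z of pin_center in the frame of v_seat between -0.003 and 0.0025 m and angle between the x axis of pin_center and the x axis of v_seat, either way round below 0.08 rad); the arm keeps its last pose, push and grip.
It fails at once if the V-block is bottomed (value of joint v_block above 0.0148 m).
It fails at once if another pin is moved more than 15 mm (distance of any of mid_pin_center, short_pin_center from where it was at the start of the episode above 0.015 m).
It fails at once if a bystander is moved more than 20 mm (distance of any of wrench, screwdriver, socket, piston, sprocket, spray_can, bolt_dish from where it was at the start of the episode above 0.02 m).
It also fails if it takes over 42 s, if anything falls off the work surface, if the arm or the gripper's body presses on something with over 40 N, if the wrist force passes 120 N, or if a joint passes its speed limit or range.

## Working session

There is one attempt and no reset: what is moved stays moved. The work goes in short steps, Python scripts to look and compute and a tool call to move; the robot and the scene stay as the last step left them, time stands still between calls to the robot, and variables do not carry over. Pictures are saved under pics/ and viewed, at most 10 in all, crops included, and the job is handed in when it is done.

Besides the shell and the picture viewer there is one more tool, called after ">>>" by a JSON object that holds its "method" and its "body". step_arm: Moves the arm, as the interface text tells. Its arguments: {"type":"object","properties":{"moves":{"type":"array","items":{"type":"array","items":{"type":"number"}}},"grip_force":{"type":"number"}},"required":["moves"]}

```bash
mkdir -p pics; ls; cat > h.py <<'E'
import numpy as np, cv2
from bench import r
def cam(n):
    f=r.grab_frame(n); R=cv2.Rodrigues(np.array(f["rvec"],float))[0]
    f["R"]=R; f["t"]=np.array(f["tvec"],float).reshape(3); f["C"]=-R.T@f["t"]; return f
def ray(f,px,z):
    "pixel (u,v) onto plane z"
    d=f["R"].T@np.linalg.inv(f["mtx"])@np.array([px[0],px[1],1.]); return f["C"]+d*(z-f["C"][2])/d[2]
def cloud(f):
    h,w=f["depth"].shape; u,v=np.meshgrid(np.arange(w),np.arange(h)); Z=f["depth"]
    P=(np.stack([u,v,np.ones_like(u)],-1)@np.linalg.inv(f["mtx"]).T)*Z[...,None]
    W=(P-f["t"])@f["R"]; W[Z==0]=np.nan; return W
E
python3 - <<'E'
from h import *
for n in("top","side"):
    f=cam(n); cv2.imwrite(f"pics/{n}0.png",f["image"][...,::-1]); print(n,f["C"],f["R"][2],f["mtx"][0,0],f["mtx"][:2,2])
print(r.get_obs()["orientation"],r.get_obs()["clock"])
E
```

```text
pics
top [ 0.42166037 -0.01327381  1.27996152] [ 0.12063522 -0.00190867 -0.99269507] 445.14084731410225 [316.86280908 193.48013466]
side [ 0.14761445 -1.01849581  0.80315077] [ 0.33269904  0.76212929 -0.55540102] 489.4293831631292 [315.86269419 205.34088155]
[-3.81944242e-01 -3.11824536e+00  2.56707704e-03] 0.1
```

View pics/top0.png

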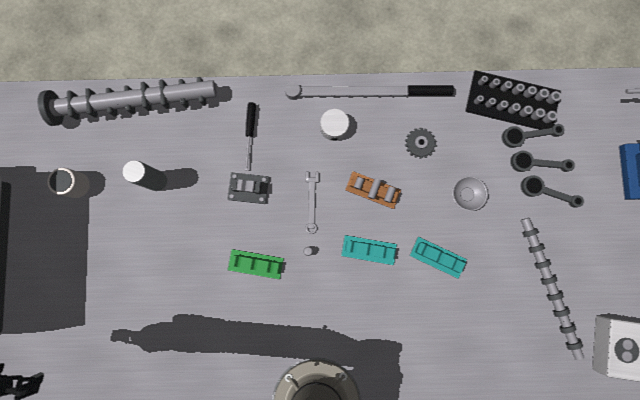

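View pics/side0.png

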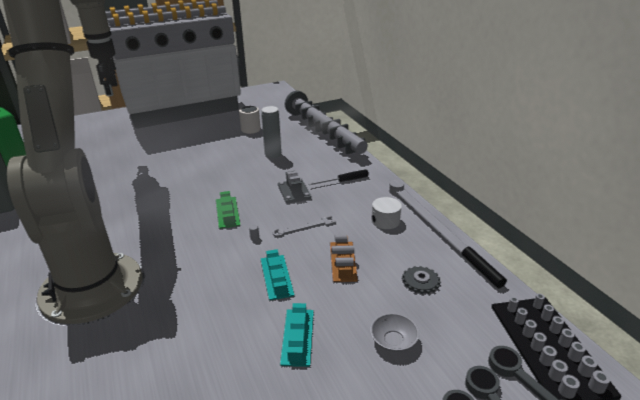

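The top view shows the wooden rack at about (374,189) holding its pins, and the fixture at about (250,187). The wrench lies between them, at about (312,200). The side view shows the rack at (343,258) and the fixture at (294,187). Next I'll crop these and use the depth.

```bash
python3 - <<'E'
from h import *
f=cam("top"); im=f["image"][...,::-1]
a=cv2.resize(im[160:220,340:410],None,fx=5.7,fy=5.7,interpolation=cv2.INTER_CUBIC)
b=cv2.resize(im[160:220,215:285],None,fx=5.7,fy=5.7,interpolation=cv2.INTER_CUBIC)
cv2.imwrite("pics/crop.png",np.hstack([a,b]))
W=cloud(f)
np.save("W.npy",W)
hsv=cv2.cvtColor(f["image"],cv2.COLOR_RGB2HSV)
sub=np.zeros(W.shape[:2],bool); sub[160:220,340:410]=1
wood=sub&(hsv[...,1]>120)&(hsv[...,0]<20)
pin=sub&(hsv[...,1]<60)&(W[...,2]>.036)
n,l,s,c=cv2.connectedComponentsWithStats(pin.astype(np.uint8))
for i in range(1,n):
    if s[i,4]<15: continue
    p=np.argwhere(l==i)[:,::-1]; q=np.array([ray(f,x,.044)[:2] for x in p])
    rc=cv2.minAreaRect((q*1000).astype(np.float32)); print("pin",s[i,4],c[i],rc, np.nanmax(W[l==i][:,2]))
p=np.argwhere(wood)[:,::-1]
print("wood",cv2.minAreaRect((np.array([ray(f,x,.006)[:2] for x in p])*1000).astype(np.float32)))
sub[:]=0; sub[160:220,215:285]=1
for lo,hi in((.008,.02),(.05,.059),(.059,.066),(.05,.07)):
    m=sub&(W[...,2]>lo)&(W[...,2]<hi); q=W[m]
    if len(q)>3: print(lo,len(q),q.mean(0),cv2.minAreaRect((q[:,:2]*1000).astype(np.float32)))
E
```

```text
pin 74 [358.44594595 182.62162162] ((599.7551879882812, -132.80882263183594), (18.786678314208984, 30.500436782836914), 61.84291076660156) 0.05623101741155302
pin 140 [374.         188.08571429] ((583.2479858398438, -176.26858520507812), (20.280452728271484, 56.569244384765625), 69.6004867553711) 0.05495868451874648
pin 104 [389.22115385 194.15384615] ((565.8653564453125, -218.0898895263672), (19.07925033569336, 42.67436218261719), 66.16045379638672) 0.05299692589828041
wood ((583.935546875, -177.28421020507812), (147.02020263671875, 58.203006744384766), 66.88439178466797)
0.008 729 [0.59633167 0.18067586 0.0134316 ] ((594.1484375, 181.9796142578125), (153.38992309570312, 174.32379150390625), 70.93048095703125)
0.05 142 [0.59599282 0.18275818 0.05566166] ((596.6074829101562, 183.31333923339844), (77.76119232177734, 29.674270629882812), 81.4356460571289)
0.059 125 [0.59718669 0.18469833 0.06238836] ((596.7515869140625, 183.34495544433594), (74.9077377319336, 29.82282829284668), 81.02256774902344)
0.05 292 [0.59662862 0.18334323 0.05952589] ((596.6842041015625, 183.35079956054688), (77.81561279296875, 30.032012939453125), 81.12500762939453)
```

View pics/crop.png

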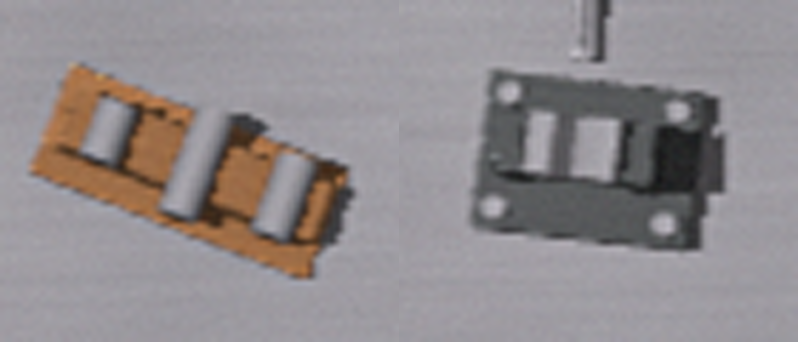

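The longest pin is in the middle notch, with its centre near (0.583, -0.176) and its axis at about -22°. The cheeks and V centre are near (0.597, 0.183), with the V axis at about -9°. I'll write a helper that works out each move.

```bash
cat >> h.py <<'E'
from scipy.spatial.transform import Rotation as Ro
def go(xyz,ydeg,frm=None):
    "tool-axes shift (mm) and turn (rad) to a tool-down pose with tool y along ydeg (mod 180)"
    o=r.get_obs(); R0=Ro.from_rotvec(o["orientation"]); p=np.array(o["tcp_pos"])
    best=None
    for a in(ydeg,ydeg+180):
        a=np.radians(a); y=np.array([np.cos(a),np.sin(a),0]); z=np.array([0,0,-1.]); T=Ro.from_matrix(np.c_[np.cross(y,z),y,z])
        t=(R0.inv()*T).as_rotvec()
        if best is None or np.linalg.norm(t)<np.linalg.norm(best): best=t
    print("shift",(R0.inv().apply(np.array(xyz)-p)*1000).round(1),"turn",best.round(4),"j7",round(o["joints"][6],2))
E
python3 - <<'E'
from h import *
o=r.get_obs(); M=Ro.from_rotvec(o["orientation"]).as_matrix(); print(M.round(3)); 
go([.55,.25,.231],-22.3); go([.583,-.176,.16],-22.3)
E
```

```text
[[-0.97   0.241 -0.   ]
 [ 0.241  0.97  -0.001]
 [-0.    -0.001 -1.   ]]
shift [-473.4 -299.2   -0. ] turn [-1.3000e-03 -9.0000e-04 -1.4254e+00] j7 -0.08
shift [-608.2 -704.5   71.6] turn [-1.3000e-03 -9.0000e-04 -1.4254e+00] j7 -0.08
```

>>> {"method": "step_arm", "body": {"moves": [[-338,-214,0,0,0,1.1,85],[-338,-214,0,0,0,1.1,85],[-338,-214,0,0,0,1.1,85],[-338,-214,0,0,0,1.1,85],[-338,-214,0,0,0,1.1,85],[-338,-214,0,0,0,1.1,85],[-338,-214,0,0,0,1.1,85],[-338,-214,0,0,0,1.1,85]]}}

```text
clock: 0.95
tcp_pos: [0.4402, 0.3642, 0.2313]
orientation: [-1.961, -2.454, -0.0]
contact_force: [1.4, 0.5, 0.1]
grip_width: 0.085
gripper_force: 0.0
```

```bash
python3 - <<'E'
from h import *
go([.583,-.176,.18],-22.3); print(r.get_obs()["tcp_pos"])
E
```

```text
shift [-558.4   20.2   51.3] turn [-0.000e+00 -1.000e-04  6.116e-01] j7 -0.45
[0.44017408 0.36418155 0.23132009]
```

>>> {"method": "step_arm", "body": {"moves": [[-50,2,0,0,0,0.1,85],[-100,4,0,0,0,0.2,85],[-150,6,0,0,0,0.3,85],[-200,8,0,0,0,0.4,85],[-250,10,0,0,0,0.5,85],[-300,12,0,0,0,0.6,85],[-350,14,0,0,0,0.6,85],[-400,16,0,0,0,0.6,85]]}}

```text
clock: 1.75
tcp_pos: [0.5448, -0.0217, 0.2313]
orientation: [-2.594, -1.771, -0.001]
contact_force: [0.9, 0.9, 0.3]
grip_width: 0.0848
gripper_force: 0.0
```

```bash
python3 - <<'E'
from h import *
go([.583,-.176,.13],-22.3); print(r.get_obs()["tcp_pos"])
E
```

```text
shift [-129.8   91.7  101.3] turn [-0.     -0.0004  0.0166] j7 -0.23
[ 0.54483328 -0.02173605  0.23133982]
```

>>> {"method": "step_arm", "body": {"moves": [[-40,28,20,0,0,0.017,85],[-80,56,50,0,0,0.017,85],[-115,80,80,0,0,0.017,85],[-130,92,101,0,0,0.017,85],[-130,92,101,0,0,0.017,85],[-130,92,101,0,0,0.017,85]]}}

```text
clock: 2.35
tcp_pos: [0.5824, -0.1751, 0.1294]
orientation: [-2.61, -1.746, 0.003]
contact_force: [-0.0, 1.2, 0.2]
grip_width: 0.085
gripper_force: 0.0
```

```bash
python3 - <<'E'
from h import *
go([.583,-.176,.026],-22.3); print(r.get_obs()["tcp_pos"])
f=cam("side"); im=f["image"][...,::-1]
cv2.imwrite("pics/s1.png",cv2.resize(im[180:300,280:420],None,fx=5,fy=5,interpolation=cv2.INTER_CUBIC))
E
```

```text
shift [ -0.5   1.1 103.4] turn [-0.002   0.0007 -0.0024] j7 0.14
[ 0.58236636 -0.17514153  0.12939078]
```

View pics/s1.png

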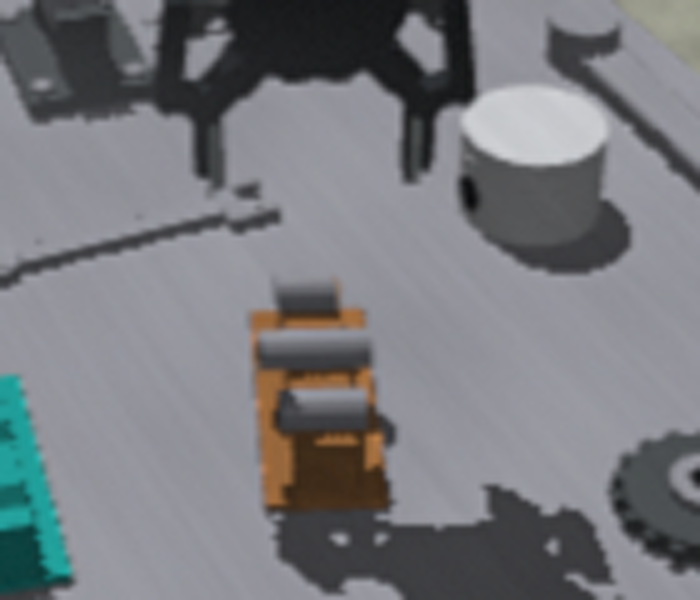

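The fingers straddle the pin cleanly: tips at about (210,185) and (415,180), pin at (315,350) in the crop. I'll descend and grip.

>>> {"method": "step_arm", "body": {"moves": [[0,1,30,0,0,0,85],[0,1,60,0,0,0,85],[0,1,85,0,0,0,85],[0,1,100,0,0,0,85],[0,1,111,0,0,0,85],[0,1,111,0,0,0,85],[0,1,111,0,0,0,75],[0,1,111,0,0,0,65]], "grip_force": 40}}

```text
clock: 3.2
tcp_pos: [0.5849, -0.1752, 0.0205]
orientation: [2.609, 1.748, 0.002]
contact_force: [-0.5, 0.7, 0.2]
grip_width: 0.0652
gripper_force: 0.0
```

>>> {"method": "step_arm", "body": {"moves": [[0,0,0,0,0,0,58],[0,0,0,0,0,0,50],[0,0,0,0,0,0,50],[0,0,0,0,0,0,50],[0,0,0,0,0,0,50]], "grip_force": 40}}

```text
clock: 3.7
tcp_pos: [0.5846, -0.1751, 0.0203]
orientation: [2.609, 1.748, 0.002]
contact_force: [-1.3, 0.7, 6.2]
grip_width: 0.0553
gripper_force: 41.4
```

>>> {"method": "step_arm", "body": {"moves": [[0,0,-10,0,0,0,50],[0,0,-30,0,0,0,50],[0,0,-60,0,0,0,50],[0,0,-90,0,0,0,50],[0,0,-120,0,0,0,50],[0,0,-120,0,0,0,50],[0,0,-120,0,0,0,50]], "grip_force": 60}}

```text
clock: 4.4
tcp_pos: [0.5841, -0.1749, 0.1399]
orientation: [2.609, 1.749, 0.002]
contact_force: [0.3, 0.7, -1.4]
grip_width: 0.0545
gripper_force: 63.7
```

```bash
python3 - <<'E'
from h import *
go([.597,.183,.14],-9);
f=cam("side"); im=f["image"][...,::-1]
cv2.imwrite("pics/s2.png",cv2.resize(im[140:280,280:420],None,fx=4,fy=4,interpolation=cv2.INTER_CUBIC))
# fixture base plate angle from stored top cloud
W=np.load("W.npy"); m=np.zeros(W.shape[:2],bool); m[165:210,222:278]=1; m&=(W[...,2]>.007)
q=W[m]; rc=cv2.minAreaRect((q[:,:2]*1000).astype(np.float32)); print(rc)
m&=(W[...,2]>.05); q=W[m][:,:2]; c=(q.max(0)+q.min(0))/2; u,s,v=np.linalg.svd(q-q.mean(0)); print(q.mean(0),np.degrees(np.arctan2(v[0,1],v[0,0])))
E
```

```text
shift [ 335.9 -124.1    0. ] turn [ 0.0011 -0.0005 -0.2328] j7 0.14
((603.7684326171875, 172.33944702148438), (121.90099334716797, 150.0535888671875), 8.252226829528809)
[0.59662862 0.18334323] -97.8453302799926
```

View pics/s2.png

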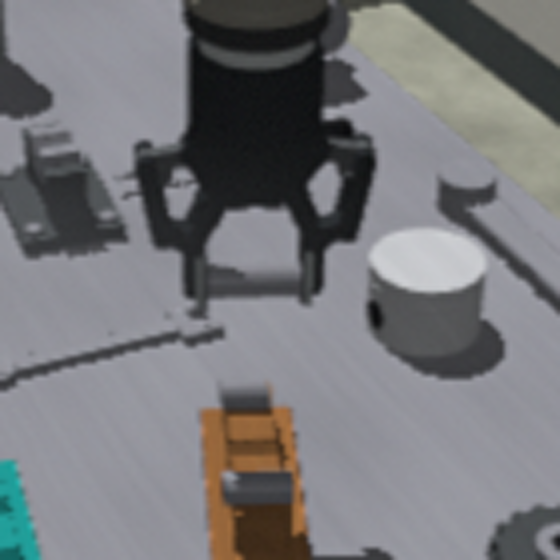

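The pin is held by both ends (crop (255,280)), and the other two pins are undisturbed. Next I'll carry it to the fixture.

>>> {"method": "step_arm", "body": {"moves": [[40,-15,0,0,0,-0.03,50],[85,-31,0,0,0,-0.06,50],[130,-48,0,0,0,-0.1,50],[175,-65,0,0,0,-0.14,50],[220,-81,0,0,0,-0.18,50],[265,-98,0,0,0,-0.21,50],[310,-114,0,0,0,-0.24,50],[336,-124,0,0,0,-0.24,50]]}}

```text
clock: 5.25
tcp_pos: [0.5954, 0.1882, 0.1373]
orientation: [-2.374, -2.054, 0.003]
contact_force: [0.2, -0.5, 0.1]
grip_width: 0.0548
gripper_force: 63.7
```

>>> {"method": "step_arm", "body": {"moves": [[0,0,0,0,0,0,50],[0,0,0,0,0,0,50]]}}

```text
clock: 5.45
tcp_pos: [0.5959, 0.1831, 0.1377]
orientation: [-2.38, -2.05, 0.005]
contact_force: [0.2, -0.4, -0.9]
grip_width: 0.0548
gripper_force: 63.7
```

```bash
python3 - <<'E'
from h import *
print(r.get_obs()["tcp_pos"]);go([.5975,.1838,.07],-8.5)
f=cam("side"); im=f["image"][...,::-1]
cv2.imwrite("pics/s3.png",cv2.resize(im[110:220,240:350],None,fx=5,fy=5,interpolation=cv2.INTER_CUBIC))
E
```

```text
[0.59591604 0.18306227 0.13769294]
shift [ 1.1  1.6 67.7] turn [-0.0023  0.002  -0.0002] j7 -0.26
```

View pics/s3.png

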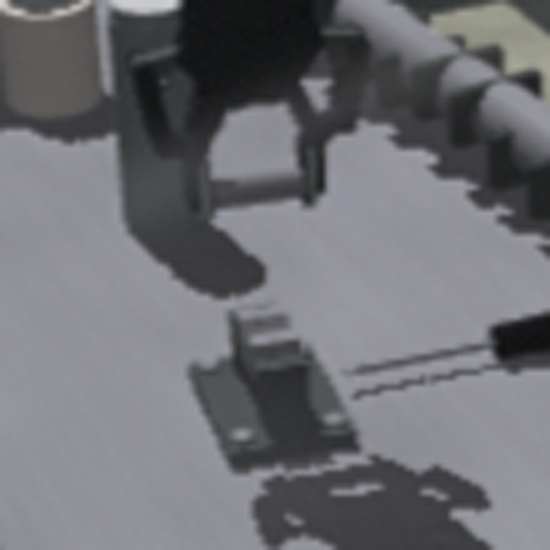

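The pin (crop (255,190)) hangs above the fixture (crop (270,350)). I'll lower it in stages.

>>> {"method": "step_arm", "body": {"moves": [[1,1.5,20,0,0,0,50],[1,1.5,45,0,0,0,50],[1,1.5,60,0,0,0,50],[1,1.5,70,0,0,0,50],[1,1.5,76,0,0,0,50],[1,1.5,80,0,0,0,50],[1,1.5,80,0,0,0,50],[1,1.5,80,0,0,0,50]]}}

```text
clock: 6.3
tcp_pos: [0.5991, 0.1838, 0.0599]
orientation: [2.381, 2.048, 0.002]
contact_force: [0.7, 1.1, -0.5]
grip_width: 0.0548
gripper_force: 63.7
```

>>> {"method": "step_arm", "body": {"moves": [[0,0,2,0,0,0,50],[0,0,4,0,0,0,50],[0,0,4,0,0,0,50]]}}

```text
clock: 6.6
tcp_pos: [0.5985, 0.1838, 0.0552]
orientation: [-2.381, -2.049, 0.0]
contact_force: [-1.1, 0.2, -0.7]
grip_width: 0.0548
gripper_force: 63.7
```

>>> {"method": "step_arm", "body": {"moves": [[0,0,2,0,0,0,50],[0,0,4,0,0,0,50],[0,0,4,0,0,0,50]]}}

```text
clock: 6.9
tcp_pos: [0.5984, 0.1836, 0.0509]
orientation: [-2.382, -2.049, 0.001]
contact_force: [-0.8, 0.2, -1.0]
grip_width: 0.0549
gripper_force: 63.7
```

>>> {"method": "step_arm", "body": {"moves": [[0,0,1,0,0,0,50],[0,0,2,0,0,0,50],[0,0,2,0,0,0,50]]}}

```text
clock: 7.2
tcp_pos: [0.5987, 0.1838, 0.0492]
orientation: [-2.381, -2.049, -0.0]
contact_force: [-0.3, -0.3, -0.6]
grip_width: 0.055
gripper_force: 63.8
```

>>> {"method": "step_arm", "body": {"moves": [[0,0,1,0,0,0,50],[0,0,2,0,0,0,50],[0,0,2,0,0,0,50]]}}

```text
clock: 7.5
tcp_pos: [0.5989, 0.1839, 0.0476]
orientation: [-2.381, -2.049, -0.001]
contact_force: [-1.1, 0.8, 3.7]
grip_width: 0.0549
gripper_force: 64.2
```

>>> {"method": "step_arm", "body": {"moves": [[0,0,0,0,0,0,57],[0,0,0,0,0,0,64],[0,0,0,0,0,0,66],[0,0,0,0,0,0,66],[0,0,0,0,0,0,66]]}}

```text
clock: 8.0
tcp_pos: [0.5986, 0.1836, 0.0472]
orientation: [-2.382, -2.049, 0.0]
contact_force: [-0.3, 0.6, 1.4]
grip_width: 0.0657
gripper_force: 0.0
```

```bash
python3 - <<'E'
from h import *
f=cam("side"); im=f["image"][...,::-1]
cv2.imwrite("pics/s4.png",cv2.resize(im[150:205,265:325],None,fx=10,fy=10,interpolation=cv2.INTER_CUBIC))
W=cloud(f); c=np.array([.597,.1835]); a=np.radians(-8.5); ex=np.array([np.cos(a),np.sin(a)]); ey=np.array([-ex[1],ex[0]])
q=W[150:205,265:325]; X=(q[...,:2]-c)@ex; Y=(q[...,:2]-c)@ey; Z=q[...,2]
for n,m in(("pin",(Z>.068)&(Z<.08)&(abs(Y)<.012)&(abs(X)<.04)),("cheekR",(Z>.052)&(Z<.058)&(Y<-.02)&(Y>-.042)),("block",(Z>.0605)&(Z<.0655)&(abs(Y)<.024)&(abs(X)<.02))):
    if m.sum()>3: print(n,m.sum(),"X",(np.percentile(X[m],[2,98])*1000).round(1),"Y",(np.percentile(Y[m],[2,50,98])*1000).round(1),"Z",(np.percentile(Z[m],[50,98])*1000).round(1))
o=r.get_obs();print(o["contact_force"],o["grip_width"],o["tcp_pos"])
E
```

```text
pin 95 X [-38.9  34.8] Y [-11.4  -6.2   5.5] Z [72.6 78.1]
cheekR 31 X [-11.6  15.6] Y [-40.1 -29.3 -20.9] Z [54.8 57.7]
block 27 X [-18.7  17. ] Y [-22.6 -11.4  -7.3] Z [61.9 64.8]
[-0.24542327  0.62229343  0.43562505] 0.06614156109660158 [0.59863914 0.18365324 0.0472061 ]
```

View pics/s4.png

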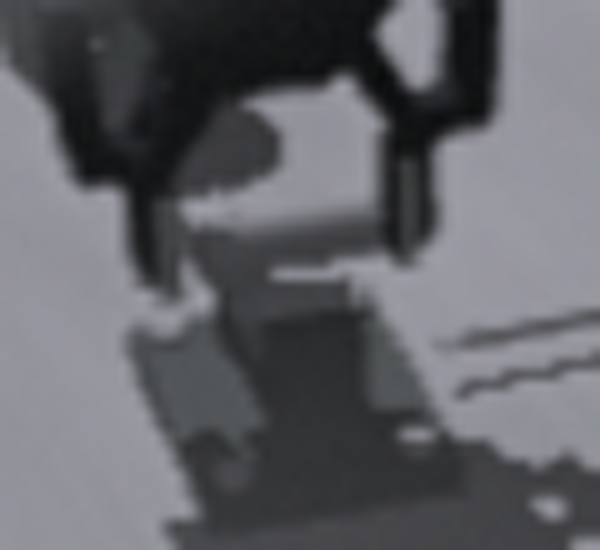

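The pin lies in the V after release (crop: pin at (290,230), fingers clear of the block). I'll regrip it gently.

>>> {"method": "step_arm", "body": {"moves": [[0,0,0,0,0,0,62],[0,0,0,0,0,0,58],[0,0,0,0,0,0,56],[0,0,0,0,0,0,50],[0,0,0,0,0,0,50],[0,0,0,0,0,0,50]], "grip_force": 40}}

```text
clock: 8.65
tcp_pos: [0.5988, 0.1837, 0.0475]
orientation: [2.382, 2.049, 0.0]
contact_force: [-0.5, -0.2, 3.3]
grip_width: 0.0553
gripper_force: 43.4
```

>>> {"method": "step_arm", "body": {"moves": [[0,0,1,0,0,0,50],[0,0,2,0,0,0,50],[0,0,2,0,0,0,50],[0,0,2,0,0,0,50]]}}

```text
clock: 9.05
tcp_pos: [0.5988, 0.1837, 0.0454]
orientation: [2.382, 2.049, 0.0]
contact_force: [-1.1, -1.1, 5.2]
grip_width: 0.0551
gripper_force: 43.6
```

>>> {"method": "step_arm", "body": {"moves": [[0,0,1,0,0,0,50],[0,0,2,0,0,0,50],[0,0,3,0,0,0,50],[0,0,4,0,0,0,50],[0,0,4,0,0,0,50],[0,0,4,0,0,0,50]]}}

```text
clock: 9.65
tcp_pos: [0.5988, 0.1837, 0.0416]
orientation: [-2.382, -2.049, -0.001]
contact_force: [-0.9, -0.5, 7.2]
grip_width: 0.0557
gripper_force: 43.9
```

>>> {"method": "step_arm", "body": {"moves": [[0,0,0.5,0,0,0,50],[0,0,1,0,0,0,50],[0,0,1.5,0,0,0,50],[0,0,1.5,0,0,0,50],[0,0,1.5,0,0,0,50]]}}

```text
clock: 10.15
tcp_pos: [0.5988, 0.1837, 0.0402]
orientation: [-2.382, -2.048, -0.001]
contact_force: [-1.8, -0.9, 8.6]
grip_width: 0.0554
gripper_force: 44.0
```

```bash
python3 - <<'E'
from h import *
F=[];Wp=[]
for k in range(8):
    f=cam("side"); o=r.get_obs(); F.append(o["contact_force"]); W=cloud(f)
    if k==7: cv2.imwrite("pics/s5.png",cv2.resize(f["image"][150:205,265:325,::-1],None,fx=10,fy=10,interpolation=cv2.INTER_CUBIC))
print(np.mean(F,0).round(2),np.std(F,0).round(2),o["tcp_pos"])
E
```

```text
[-2.14 -0.76  8.48] [0.75 0.37 0.49] [0.5988485  0.18370975 0.04027146]
```

View pics/s5.png

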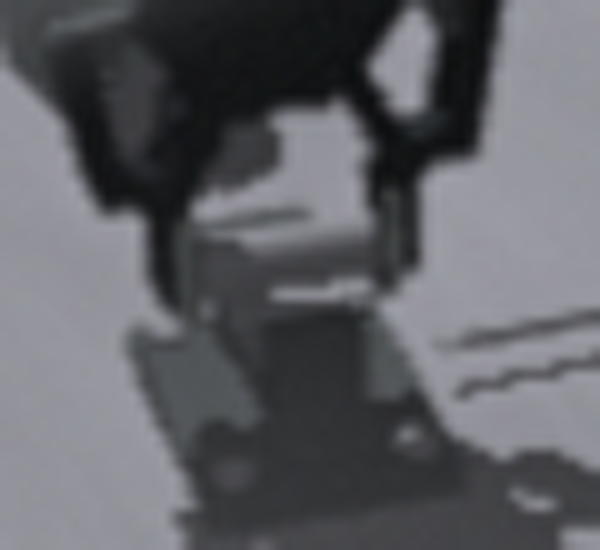

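The pin is pressed down and the block's white edge now sits near cheek level (crop (320,292)). I'll check the lengthwise centring with rays.

```bash
python3 - <<'E'
from h import *
f=cam("side"); a=np.radians(-8.5); ex=np.array([np.cos(a),np.sin(a)]); ey=np.array([-ex[1],ex[0]]); c=np.array([.5988,.1837])
for n,u,v,z in(("cheek near L",265,316,.055),("cheek near R",367,314,.055),("pin L",190,250,.066),("pin R",374,240,.066)):
    p=ray(f,(265+u/10-.5+.05,150+v/10-.5+.05),z)[:2]-c; print(n,(p@ex*1000).round(1),(p@ey*1000).round(1))
E
```

```text
cheek near L -12.4 -27.4
cheek near R 16.9 -35.4
pin L -28.8 -1.1
pin R 25.4 -12.0
```

```bash
python3 -c "
from bench import r
print(r.hand_in())"
```

```text
the job is handed in; nothing more can be done
None
```

I handed the job in with the longest pin gripped by its ends in the V and pressed down with about 8.5 N, where flush is about 9 N. Lengthwise centring measured within about 2 mm; the hand-in returned no verdict.

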